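# Park the knife carriage on the trimmer rail

### The arm

A 6-joint arm with a two-finger parallel gripper is mounted at the origin on the work surface. World frame = base frame: x ahead of the robot, y to its left, z up, the work surface at z = 0. Lengths are in m, angles in rad, forces in N, time in s.
With the tool pointing down it reaches from about 0.35 to 0.975 m from the base axis. Payload 17.4 kg.
Tool frame: the origin (TCP) lies on the centre line of the jaws, within the pads' length; the fingertips stand env.tcp_to_tips ahead of it and the grasp point (between the pads) lies 3 mm ahead of it (env.tcp_to_tips is the distance from the TCP to the fingertips, in m); z points along the fingers, y is the line along which they close (so a half turn about z gives the same grasp; the last joint's range is limited). The gripper opens to 85 mm and grips with 20 to 120 N. Pads are 22 mm wide; open, the fingers measure 114 mm over their backs; the gripper's body (76 mm by 85 mm) begins 54 mm behind the grasp point. The pads swing forward as they close: fully open they stand 13 mm farther back than shut.
Start: joints at [-1.25, 0.116, 1.442, -0, 1.584, -0.038], TCP at [0.237, -0.632, 0.253] pointing down, gripper open.
Joint ranges: [-2.83, 2.83], [-0.83, 2.19], [0.07, 2.5], [-1.14, 4.28], [0.01, 3], [-2.97, 2.97]. Speed limits (rad/s): [1.89, 1.89, 2.22, 3.14, 3.14, 3.14].

### API

Orientations are given as a 3x3 rotation matrix whose columns are the frame's x, y, z axes.
In Python, from station import env, vision, order gives the robot as it stands.
- The arm moves only by the tool servo_tool, never from a script. Its argument "motion" is a list of rows, each a list of 6 numbers: the shift along the tool's x, y, z as a fraction of full scale, then the turn, a rotation vector about the tool's x, y, z as a fraction of full scale. A call has 1 to 10 rows; each row is the pose to reach, as a shift and turn from the pose commanded when the call began, along the tool's axes at that moment; what a row does not reach only later rows make up. Full scale, the value 1, is 0.75 m for a shift and 90 degrees for a turn. A row lasts 1/12 s, in which the tool goes at most 41.7 mm and 7.16 degrees, less where a joint would pass 70% of its speed; a pose out of reach is approached as far as the arm can. A call with a number of a shift or a turn outside -1 to 1 is refused whole. A call with a gripper value outside its range is refused whole. "gripper" is the opening, from 0 (shut) to 1 (fully open), set as the call begins (left out, the last holds). The fingers move at their own pace and stop on an object; the grip force is fixed at half the most. Time passes only in rows, so rows that repeat a pose let the fingers close. It gives the time, the measured TCP pose, the force, the opening and the grip force at its end, in the units of the state.
- env.state(): the state, without advancing time (a new reading comes with each control period).
- vision.read_camera(name): name is "scene" or "top" or "wrist"; returns a dict with "image" (400x640x3 uint8, red, green, blue), "range_z" (400x640 float32, m along the optical axis (not along the pixel's ray), 0 where there is no reading), "intrinsics" (3x3 intrinsics, pixels), "dist_coeffs" ([k1, k2, p1, p2, k3] as OpenCV has them; the pictures are not rectified), "rvec" (rotation vector, rad) and "tvec" (3), from world to camera coordinates, as OpenCV has them; the wrist camera has in their place "T_tool_cam" (4x4, takes a point from camera to tool coordinates, whose origin is the TCP and whose axes are the flange's). Camera axes: x right, y down, z forward; pixel columns grow to the right and rows downward; lengths in m; the calibration is good to about 2 mm. A picture is of the moment at which its call begins: read the wrist's pose just before it.
- order.finish_job(): hands the job in; it is judged then, once.
The state is a dict: "t": time; "joint_positions": joint angles; "qvel": joint speeds; "joint_efforts": joint torques, N m; "eef_pos": TCP position; "tool_rot": TCP orientation; "contact_force": force on the tool from outside, world axes, zero at the start; "torque": the same for the moment, N m; "width": opening from 0.0 (shut) to 1.0 (fully open); "gripper_force": force on a finger pad.
Only numpy, scipy, OpenCV 4.12 (cv2) and the standard library are available. Lean on these libraries where they do the work, as an engineer would, in place of code of your own. Each camera call takes 0.05 s, during which the arm holds its last target. There are 200 camera calls.

### The job

Put the orange knife carriage of the sheet trimmer back on its rail: thread it onto the open end of the rail and slide it along, gently and without ramming the end stop, until it meets the dock's red buffer and the dock's sprung yellow roller has clicked into the notch in its side and holds it. Then let go of it, and leave the roll of tape and the box of blades where they are.

Things in the scene. Friction and masses are not known exactly. Their poses are not given: they have to be found in the camera images.
- carriage_mid (a point): Centre (half-way up) of the loose orange knife carriage, 120 long (x, its sliding direction) x 63 wide (y) x 71 high, 0.3-0.6 kg (all sizes in mm); underside 35.5 below. Same end for end: either way round is right. Lower body 31 high; each long side has an upright notch 16 wide, 6 deep at mid-length, and the sides' ends are bevelled over the last 16.
- carriage_grip (a point): Centre of the black grip bar on top of the carriage, 15.5 above carriage_mid, same axes: 70 long (x), 28 wide (y), 40 high. Pinch it across y from above; the orange body begins 20 below this point.
- carriage_channel (a point): Middle of the channel through the carriage along x, 22 below carriage_mid, same axes: 43 wide (y), 11 high (z), open at both ends. Two steel lips 8 thick close it below but for a 24 wide slot, so it goes on the rail only from the rail's open end.
- rail: Fixed aluminium T-rail on a grey base plate (90 wide, 10 high). Origin on the table under it; x along it from open end to dock, z up. Flange 40 wide, 8 thick, 42 to 50 above the table, on a 16 wide web that begins at x=-100. The carriage rides it with 1.5 play each side (y, z): carriage_mid then is at y=0, 66.5 (resting) to 69.5 above the table. Forces over 45 N on rail or dock count as ramming.
- rail_entry (a point): Middle of the flange's tapered tip at the rail's open end, 144 before the rail's origin (x=-144), 46 above the table, same axes as the rail. Here the flange is 32 wide and 4 thick; over the next 14 it widens to its full 40 x 8.
- dock_zone (a point): Middle of the stretch where the carriage may come home, on the rail 50 past its origin (x=50), 46 above the table. The black dock (78 wide, top 60 above the table) is clamped where it is not measured: carriage_mid comes home anywhere from x=0 to 100. Feel for it: a push of about 5 to 13 N passes the roller, then 1 to 3 after the click a hard end stop meets the carriage's leading end.
- roller (a joint): Travel (m) of the dock's sprung yellow roller, upright, 14 diameter, on the rail's +y side: 0 when fully out towards the rail, as at the start and again when it sits in the carriage's notch; about 0.005 while the carriage's side presses it back. Spring 2.4 N at 0, 6.4 N at 0.005.
- buffer (a joint): Travel (m) of the small red buffer, 20 wide and 8 high, that stands 5 mm proud of the dock's end stop over the rail: 0 when free, 0.002 to 0.005 when the carriage's leading end is home against it. It springs back with 0.6 to 2.1 N.
- tape_mid (a point): Centre of a roll of blue tape lying flat, 92 diameter, 25 high: a bystander, leave it alone.
- bladebox_mid (a point): Centre of a flat yellow box of blades, 90 x 60 x 22 high: a bystander, leave it alone.
Not all that is in view belongs to the job. Leave any blue look-alike of the part that bears carriage_mid alone.

How it is judged:
By the outcome, as a careful person would: the job done as asked, in the order asked, and still so for the second after the job is handed in, with the robot touching nothing.
It also fails if it takes over 48 s, if anything falls off the work surface, if the arm or the gripper's body presses on something with over 40 N, if the wrist force passes 120 N, or if a joint passes its speed limit or range.

## Working session

There is one attempt and no reset: what is moved stays moved. The work goes in short steps, Python scripts to look and compute and a tool call to move; the robot and the scene stay as the last step left them, time stands still between calls to the robot, and variables do not carry over. Pictures are saved under pics/ and viewed, at most 10 in all, crops included, and the job is handed in when it is done.

Besides the shell and the picture viewer there is one more tool, called after "Request:" as name([rows], argument=value, ...), one row to a line, values as JSON. servo_tool: Moves the arm, as the interface text tells. Its arguments: {"type":"object","properties":{"motion":{"type":"array"},"gripper":{"type":"number"}},"required":["motion"]}

```bash
ls; mkdir -p pics; cat > h.py <<'E'
import numpy as np, cv2
from station import env, vision, order
def cam(n):
    s=env.state(); c=vision.read_camera(n)
    if n=="wrist":
        T=np.eye(4);T[:3,:3]=np.array(s["tool_rot"]).reshape(3,3);T[:3,3]=s["eef_pos"];c["T"]=T@np.array(c["T_tool_cam"])
    else:
        R=cv2.Rodrigues(np.array(c["rvec"],float))[0];T=np.eye(4);T[:3,:3]=R.T;T[:3,3]=-R.T@np.array(c["tvec"],float).ravel();c["T"]=T
    return c
def cloud(c):
    K=np.array(c["intrinsics"],float);h,w=c["range_z"].shape
    u,v=np.meshgrid(np.arange(w),np.arange(h))
    p=cv2.undistortPoints(np.stack([u,v],-1).reshape(-1,1,2).astype(np.float64),K,np.array(c["dist_coeffs"],float)).reshape(h,w,2)
    z=c["range_z"][...,None].astype(float)
    P=np.concatenate([p*z,z],-1)@c["T"][:3,:3].T+c["T"][:3,3]
    P[c["range_z"]<=0]=np.nan
    return P
def save(c,n,roi=None,s=1):
    im=c["image"][...,::-1]
    if roi: im=im[roi[1]:roi[3],roi[0]:roi[2]]
    cv2.imwrite("pics/"+n+".png",cv2.resize(im,None,fx=s,fy=s,interpolation=cv2.INTER_CUBIC))
E
python3 - <<'E'
from h import *
import pickle
print(env.tcp_to_tips, env.state())
for n in("top","scene"):
    c=cam(n);save(c,n);P=cloud(c);np.save(n+".npy",P);np.save(n+"_im.npy",c["image"])
E
```

```text
pics
0.022 {'t': 0.0, 'joint_positions': array([-1.24979255e+00,  1.16445866e-01,  1.44229604e+00, -2.53124587e-06,
        1.58401504e+00, -3.77898835e-02]), 'qvel': array([ 0.00083554, -0.00096746, -0.0011794 ,  0.00090858, -0.00043431,
        0.00070514]), 'joint_efforts': array([ 4.95732766e-04, -7.31993151e+01, -6.32494640e+01, -8.77473667e-05,
        6.34217751e-03,  3.61363035e-06]), 'eef_pos': array([ 0.23696205, -0.63184269,  0.25257011]), 'tool_rot': array([[ 9.36321123e-01,  3.51144726e-01, -3.69758022e-04],
       [ 3.51144918e-01, -9.36320473e-01,  1.10401975e-03],
       [ 4.14587056e-05, -1.16355566e-03, -9.99999322e-01]]), 'contact_force': array([ 0.93119949, -0.16753348, -1.45187749]), 'torque': array([ 0.03205496, -0.06943098,  0.02947762]), 'gripper_force': 0.0, 'width': 0.9966461361674924}
```

View pics/top.png

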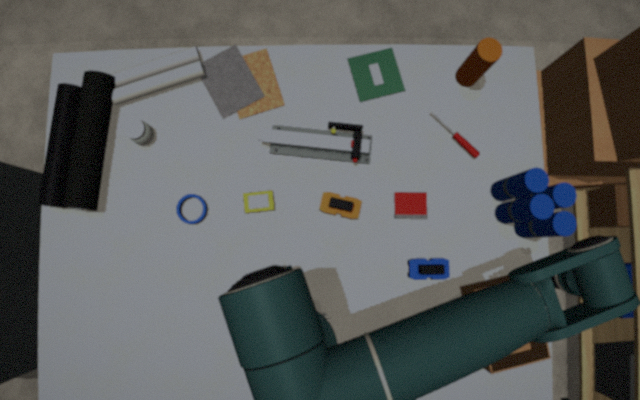

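View pics/scene.png

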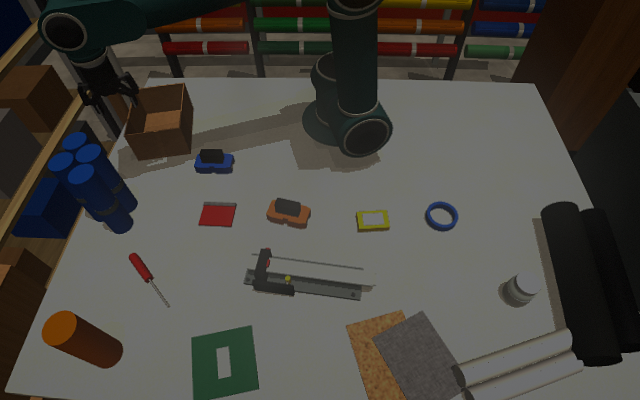

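Candidates: the orange carriage is at top (341,206) and scene (288,211). The blue look-alike (428,269), red pad (410,204) and orange cylinder (480,60) are not it. The rail's open end is at top (265,142) and the dock at (350,140). The tape is at (192,208) and the blade box at (259,202).

```bash
cat > m1.py <<'E'
from h import *
P=np.load("top.npy");im=np.load("top_im.npy");hsv=cv2.cvtColor(im,cv2.COLOR_RGB2HSV)
def roi(u0,v0,u1,v1):
    m=np.zeros(P.shape[:2],bool);m[v0:v1,u0:u1]=1;return m&np.isfinite(P[...,2])
m=roi(310,180,372,230)&(P[...,2]>.015)
q=P[m];print("carr n",m.sum(),q.min(0),q.max(0),cv2.minAreaRect((q[:,:2]*1000).astype(np.float32)))
t=q[q[:,2]>.045];print("grip",np.median(t,0),cv2.minAreaRect((t[:,:2]*1000).astype(np.float32)),len(t))
m=roi(255,115,380,170)
z=P[...,2]
for lo,hi in((.035,.056),(.056,.09)):
    t=P[m&(z>lo)&(z<hi)];print(lo,len(t),cv2.minAreaRect((t[:,:2]*1000).astype(np.float32)),np.median(t,0))
for uv in((192,208),(181,208),(259,202),(265,142),(330,130),(355,140),(410,204),(428,269)):print(uv,P[uv[1],uv[0]])
E
python3 m1.py; python3 - <<'E'
import cv2,numpy as np
t=np.load("top_im.npy")[110:240,240:440,::-1];s=np.load("scene_im.npy")[190:310,220:400,::-1]
cv2.imwrite("pics/crop1.png",np.vstack([cv2.resize(t,(450,293)),cv2.resize(s,(450,300))]))
E
```

```text
carr n 820 [ 0.38735214 -0.21209177  0.01562077] [ 0.46699671 -0.08645721  0.07786121] ((427.25494384765625, -150.42922973632812), (119.53926086425781, 63.981224060058594), 76.804443359375)
grip [ 0.42619475 -0.14989207  0.07000846] ((426.77587890625, -150.17636108398438), (69.82759857177734, 28.601444244384766), 76.82196807861328) 249
0.035 1562 ((639.7860107421875, -77.11076354980469), (335.3979187011719, 112.08000183105469), 76.7251968383789) [ 0.62362667 -0.07933529  0.04939662]
0.056 322 ((646.4244995117188, -105.44184875488281), (266.50299072265625, 100.22334289550781), 72.43946838378906) [ 0.62219946 -0.19694278  0.05918859]
(192, 208) [ 0.42489791  0.30413324 -0.00400045]
(181, 208) [0.424455   0.33613792 0.0045027 ]
(259, 202) [0.43941178 0.09416793 0.0180588 ]
(265, 142) [0.62755504 0.07824181 0.00193205]
(330, 130) [ 0.66513707 -0.12389663 -0.00448889]
(355, 140) [ 0.61734663 -0.19505324  0.06049552]
(410, 204) [ 0.42991298 -0.36425475  0.00672325]
(428, 269) [ 0.23589108 -0.39778814  0.06967822]
```

View pics/crop1.png

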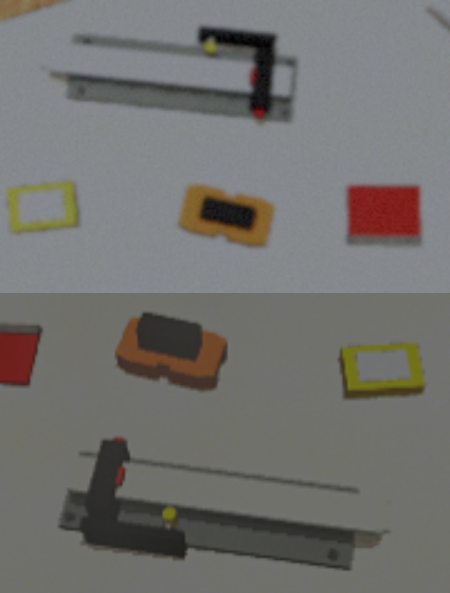

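The crops show the orange carriage with a black grip (top crop (228,212)). The rail's tip points left at (45,68), and the dock with its yellow roller is on the far (+x world) side. Choice confirmed. Next I fit the rail.

```bash
cat > fit.py <<'E'
from h import *
def fitrail(P,im,ang0,c0):
    # band of flange points in rough rail frame
    z=P[...,2];ok=np.isfinite(z)
    d=np.array([np.cos(ang0),np.sin(ang0)]);n=np.array([-d[1],d[0]])
    for it in range(4):
        x=(P[...,:2]-c0)@d;y=(P[...,:2]-c0)@n
        m=ok&(z>.041)&(z<.058)&(abs(y)<.03)&(x<-.01)&(x>-.15)
        X,Y=x[m],y[m]
        bins=np.arange(-.12,-.02,.01);cs=[]
        for b in bins:
            s=Y[(X>=b)&(X<b+.01)]
            if len(s)>5: cs.append((b+.005,(np.percentile(s,2)+np.percentile(s,98))/2,np.ptp(np.percentile(s,[2,98]))))
        cs=np.array(cs);k=np.polyfit(cs[:,0],cs[:,1],1)
        a=np.arctan2(d[1],d[0])+np.arctan(k[0]);c0=c0+n*k[1]
        d=np.array([np.cos(a),np.sin(a)]);n=np.array([-d[1],d[0]])
        xm=np.percentile(((P[...,:2]-c0)@d)[ok&(z>.038)&(z<.058)&(abs((P[...,:2]-c0)@n)<.022)&(abs((P[...,:2]-c0)@d)<.2)],.3)
        c0=c0+d*(xm+.144)
    print("ang",np.degrees(a),"origin",c0,"tip",c0-.144*d,"width",np.median(cs[:,2]),"n",m.sum(),"zmed",np.median(z[m]),"resid",np.std(cs[:,1]-np.polyval(k,cs[:,0])))
    return a,c0
E
python3 - <<'E'
from fit import *
for n in("top","scene"):
    P=np.load(n+".npy");im=np.load(n+"_im.npy")
    fitrail(P,im,np.radians(-103.3),np.array([.63,.09])+.144*np.array([np.cos(np.radians(-103.3)),np.sin(np.radians(-103.3))]))
P=np.load("scene.npy");m=np.isfinite(P[...,2])&(np.hypot(P[...,0]-.427,P[...,1]+.15)<.09)&(P[...,2]>.015)
t=P[m];g=t[t[:,2]>.064];print(cv2.minAreaRect((g[:,:2]*1000).astype(np.float32)),np.median(g,0))
E
```

```text
ang -96.49147828976353 origin [ 0.62398122 -0.05057579] tip [0.6402612  0.09250098] width 0.039180683078249234 n 604 zmed 0.04917526569924824 resid 0.00034230524979729043
ang -95.83823767097581 origin [ 0.6250987  -0.05022416] tip [0.63974641 0.09302892] width 0.03918068693220463 n 817 zmed 0.050735190145841935 resid 0.000499267999939493
((429.5472412109375, -149.4182891845703), (69.56458282470703, 29.801834106445312), 76.72698974609375) [ 0.43166841 -0.14925603  0.07058882]
```

Request:
servo_tool([
  [0.463,-0.513,0.07,0,0,-0.624],
  [0.463,-0.513,0.07,0,0,-0.624],
  [0.463,-0.513,0.07,0,0,-0.624],
  [0.463,-0.513,0.07,0,0,-0.624],
  [0.463,-0.513,0.07,0,0,-0.624],
  [0.463,-0.513,0.07,0,0,-0.624],
  [0.463,-0.513,0.07,0,0,-0.624],
  [0.463,-0.513,0.07,0,0,-0.624],
  [0.463,-0.513,0.07,0,0,-0.624],
  [0.463,-0.513,0.07,0,0,-0.624],
], gripper=1)

```text
t: 0.93
eef_pos: [0.389, -0.2444, 0.211]
tool_rot: [[0.229, 0.973, 0.0], [0.973, -0.229, 0.0], [0.0, 0.0, -1.0]]
contact_force: [1.2, -1.2, -0.4]
width: 0.997
gripper_force: 0.0
```

```bash
cat >> h.py <<'E'
from scipy.spatial.transform import Rotation as Ro
def go(p,yaw):
    "row to reach TCP p with tool pointing down, tool y at world angle yaw (deg)"
    s=env.state();R=np.array(s["tool_rot"]);a=np.radians(yaw)
    y=np.array([np.cos(a),np.sin(a),0]);z=np.array([0,0,-1.]);x=np.cross(y,z);W=np.stack([x,y,z],1)
    d=R.T@(np.array(p)-s["eef_pos"]);r=Ro.from_matrix(R.T@W).as_rotvec()
    print("t",round(s["t"],2),"pos",np.round(s["eef_pos"],4),"yaw",round(np.degrees(np.arctan2(R[1,1],R[0,1])),2),"F",np.round(s["contact_force"],1),"j6",round(s["joint_positions"][5],2),"row",np.round(np.r_[d/.75,r/(np.pi/2)],4))
E
python3 - <<'E'
from fit import *
c=cam("wrist");print(np.round(c["T_tool_cam"],3));P=cloud(c);save(c,"w1")
z=P[...,2];hsv=cv2.cvtColor(c["image"],cv2.COLOR_RGB2HSV)
m=np.isfinite(z)&(np.hypot(P[...,0]-.427,P[...,1]+.15)<.075)&(z>.062)&(z<.09)
g=P[m];print(len(g));
if len(g)>20: print(cv2.minAreaRect((g[:,:2]*1000).astype(np.float32)),np.median(g,0))
m=np.isfinite(z)&(np.hypot(P[...,0]-.427,P[...,1]+.15)<.075)&(z>.02)
g=P[m];print(len(g),cv2.minAreaRect((g[:,:2]*1000).astype(np.float32)))
go([.427,-.150,.13],-13.2)
go([.427,-.150,.06],-13.2)
E
```

```text
[[-0.001 -0.951 -0.31   0.08 ]
 [ 1.    -0.001 -0.001  0.   ]
 [ 0.    -0.31   0.951 -0.121]
 [ 0.     0.     0.     1.   ]]
2761
((428.121826171875, -147.9156494140625), (69.068359375, 28.07428550720215), 76.78661346435547) [ 0.42783714 -0.14586449  0.07139131]
7748 ((427.900634765625, -147.74166870117188), (120.32193756103516, 63.418949127197266), 76.16786193847656)
t 0.98 pos [ 0.3911 -0.2391  0.2103] yaw -13.1 F [ 1.9  0.8 -0.1] j6 -0.38 row [ 0.1263  0.0198  0.1074 -0.     -0.0017  0.0011]
t 0.98 pos [ 0.3911 -0.2391  0.2103] yaw -13.1 F [ 1.9  0.8 -0.1] j6 -0.38 row [ 0.126   0.0198  0.2007 -0.     -0.0017  0.0011]
```

View pics/w1.png

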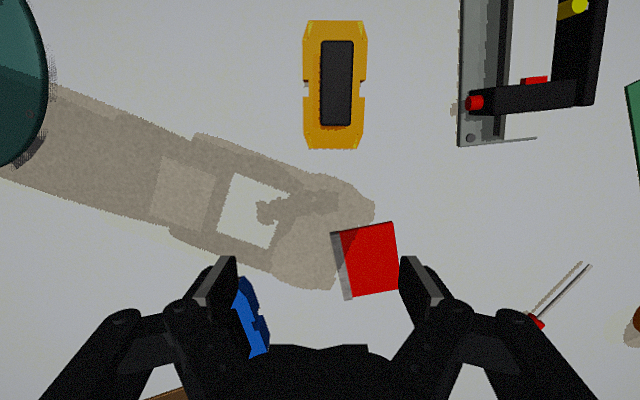

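The wrist view shows the carriage grip at (336,83), with the rail's dock end at upper right. Its grip position is (0.428,-0.148), which agrees with the top view. I'll go in and down next.

Request:
servo_tool([
  [0.05,0.01,0.04,0,0,0],
  [0.1,0.018,0.08,0,0,0],
  [0.128,0.02,0.11,0,0,0],
  [0.128,0.02,0.11,0,0,0],
  [0.128,0.02,0.11,0,0,0],
], gripper=1)

```text
t: 1.4
eef_pos: [0.4252, -0.1549, 0.1271]
tool_rot: [[0.227, 0.974, -0.003], [0.974, -0.227, 0.001], [0.001, -0.003, -1.0]]
contact_force: [0.4, -0.8, -0.3]
width: 1.003
gripper_force: 0.0
```

```bash
python3 - <<'E'
from h import *
go([.4275,-.149,.06],-13.2)
E
```

```text
t 1.4 pos [ 0.4252 -0.1549  0.1271] yaw -13.12 F [ 0.4 -0.8 -0.3] j6 -0.18 row [ 0.0083  0.0015  0.0894 -0.002  -0.0003  0.0009]
```

Request:
servo_tool([
  [0.0083,0.0015,0.03,-0.002,0,0.001],
  [0.0083,0.0015,0.06,-0.002,0,0.001],
  [0.0083,0.0015,0.0894,-0.002,0,0.001],
  [0.0083,0.0015,0.0894,-0.002,0,0.001],
  [0.0083,0.0015,0.0894,-0.002,0,0.001],
], gripper=1)

```text
t: 1.82
eef_pos: [0.428, -0.1514, 0.0624]
tool_rot: [[0.232, 0.973, 0.002], [0.973, -0.232, -0.001], [-0.0, 0.002, -1.0]]
contact_force: [0.8, -0.3, 0.2]
width: 1.001
gripper_force: 0.0
```

Request:
servo_tool([
  [0,0,0,0,0,0],
  [0,0,0,0,0,0],
  [0,0,0,0,0,0],
  [0,0,0,0,0,0],
  [0,0,0,0,0,0],
  [0,0,0,0,0,0],
  [0,0,0,0,0,0],
  [0,0,0,0,0,0],
], gripper=0)

```text
t: 2.48
eef_pos: [0.4285, -0.1507, 0.0625]
tool_rot: [[0.231, 0.973, 0.004], [0.973, -0.231, -0.001], [-0.0, 0.004, -1.0]]
contact_force: [-1.3, -0.1, 5.4]
width: 0.32
gripper_force: 60.5
```

```bash
python3 - <<'E'
from h import *
go([.60,-.13,.24],-6.2)
E
```

```text
t 2.48 pos [ 0.4285 -0.1507  0.0625] yaw -13.37 F [-1.3 -0.1  5.4] j6 -0.16 row [ 0.0797  0.2171 -0.2358  0.0026  0.0004 -0.0796]
```

Request:
servo_tool([
  [0,0,-0.03,0,0,0],
  [0,0,-0.08,0,0,0],
  [0,0,-0.13,0,0,0],
  [0.03,0.04,-0.17,0.0026,0,-0.02],
  [0.06,0.08,-0.2,0.0026,0,-0.04],
  [0.1,0.12,-0.23,0.0026,0,-0.06],
  [0.13,0.16,-0.26,0.0026,0,-0.0797],
  [0.1736,0.2075,-0.29,0.0026,0,-0.0797],
  [0.1736,0.2075,-0.29,0.0026,0,-0.0797],
  [0.1736,0.2075,-0.29,0.0026,0,-0.0797],
])

```text
t: 3.32
eef_pos: [0.6124, -0.0575, 0.2814]
tool_rot: [[0.106, 0.994, 0.001], [0.994, -0.106, 0.0], [0.001, 0.001, -1.0]]
contact_force: [1.0, 0.0, -3.6]
width: 0.316
gripper_force: 61.3
```

Request:
servo_tool([
  [0,0,0,0,0,0],
  [0,0,0,0,0,0],
])

```text
t: 3.48
eef_pos: [0.6086, -0.0598, 0.2788]
tool_rot: [[0.108, 0.994, -0.003], [0.994, -0.108, 0.0], [-0.0, -0.003, -1.0]]
contact_force: [-0.1, -0.4, -3.7]
width: 0.317
gripper_force: 61.3
```

```bash
python3 - <<'E'
from fit import *
c=cam("wrist");P=cloud(c);save(c,"w2")
go([.61,-.06,.28],-6.2)
a=np.radians(-96.2);c0=np.array([.6245,-.0504])
try: fitrail(P,c["image"],a,c0)
except Exception as e: print(e)
np.save("w2.npy",P)
E
```

```text
t 3.53 pos [ 0.6083 -0.06    0.2789] yaw -6.21 F [-0.7 -0.2 -3.4] j6 -0.03 row [ 0.0002  0.0022 -0.0015 -0.0015  0.0001 -0.0001]
ang -99.35439506744876 origin [ 0.61999575 -0.04708079] tip [0.6434016  0.09500428] width 0.038688340550228614 n 3534 zmed 0.05052920206069217 resid 0.0017270495276531439
```

View pics/w2.png

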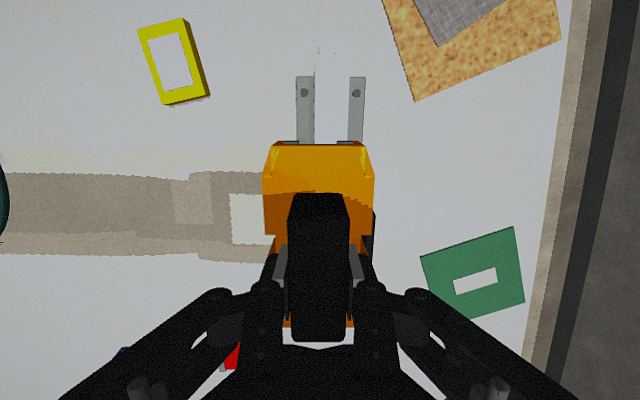

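The wrist view shows the carriage held squarely, with the rail tip ahead at (325,47) and the base plate at rows 77 to 140. I'll refit over the visible stretch only.

```bash
python3 - <<'E'
import numpy as np
P=np.load("w2.npy");z=P[...,2]
a=np.radians(-96.2);d=np.array([np.cos(a),np.sin(a)]);n=np.array([-d[1],d[0]]);c0=np.array([.6245,-.0504])
x=(P[...,:2]-c0)@d;y=(P[...,:2]-c0)@n
m=np.isfinite(z)&(z>.038)&(z<.06)&(abs(y)<.035)&(x<-.02)
print("xmin",np.sort(x[m])[[0,3,10,30]])
for b in np.arange(-.15,-.03,.01):
    k=m&(x>=b)&(x<b+.01)
    if k.sum()>5: print(round(b+.005,3),k.sum(),np.round(np.percentile(y[k],[2,98])*1e3,1),np.round(np.percentile(y[k],[2,98]).mean()*1e3,2),round(np.median(z[k]),4))
E
```

```text
xmin [-0.14700747 -0.14679538 -0.14672267 -0.14594781]
-0.145 215 [-15.2  17.3] 1.04 0.049
-0.135 327 [-17.5  19.7] 1.14 0.0501
-0.125 334 [-18.6  19.8] 0.59 0.0508
-0.115 348 [-18.6  20. ] 0.69 0.0508
-0.105 312 [-18.7  19.4] 0.37 0.0505
-0.095 314 [-19.9  19.5] -0.19 0.0506
-0.085 311 [-19.9  19.8] -0.06 0.0504
-0.075 305 [-19.9  19. ] -0.47 0.0506
-0.065 306 [-20.   19.2] -0.39 0.0507
-0.055 299 [-20.1  19.4] -0.31 0.0507
-0.045 266 [-20.1  18.6] -0.76 0.0507
-0.035 197 [-20.2  17.8] -1.16 0.0507
```

Request:
servo_tool([
  [0.04,0.003,0,-0.001,0,0.003],
  [0.09,0.006,0,-0.001,0,0.003],
  [0.14,0.01,0,-0.001,0,0.003],
  [0.19,0.014,0.03,-0.001,0,0.003],
  [0.24,0.018,0.07,-0.001,0,0.003],
  [0.28,0.02,0.1,-0.001,0,0.003],
  [0.3137,0.0213,0.133,-0.001,0,0.003],
  [0.3137,0.0213,0.133,-0.001,0,0.003],
  [0.3137,0.0213,0.133,-0.001,0,0.003],
  [0.3137,0.0213,0.133,-0.001,0,0.003],
])

```text
t: 4.37
eef_pos: [0.65, 0.1716, 0.1804]
tool_rot: [[0.113, 0.994, 0.001], [0.994, -0.113, -0.0], [-0.0, 0.001, -1.0]]
contact_force: [-0.1, -0.8, -3.0]
width: 0.316
gripper_force: 61.4
```

```bash
python3 - <<'E'
from h import *
go([.6496,.1722,.0955],-6.5)
E
```

```text
t 4.37 pos [0.65   0.1716 0.1804] yaw -6.49 F [-0.1 -0.8 -3. ] j6 0.33 row [ 8.000e-04 -7.000e-04  1.132e-01  5.000e-04  3.000e-04  1.000e-04]
```

Request:
servo_tool([
  [0,0,0.04,0,0,0],
  [0,0,0.08,0,0,0],
  [0.0008,-0.0007,0.1132,0,0,0],
  [0.0008,-0.0007,0.1132,0,0,0],
  [0.0008,-0.0007,0.1132,0,0,0],
  [0.0008,-0.0007,0.1132,0,0,0],
])

```text
t: 4.87
eef_pos: [0.6509, 0.1724, 0.098]
tool_rot: [[0.114, 0.994, 0.004], [0.994, -0.114, 0.0], [0.001, 0.004, -1.0]]
contact_force: [0.4, -0.2, -3.0]
width: 0.32
gripper_force: 61.2
```

```bash
python3 - <<'E'
from h import *
go([.6496,.1722,.0955],-6.5)
c=cam("scene");P=cloud(c);save(c,"s2",(300,220,460,330),5);np.save("s2.npy",P)
z=P[...,2];im=c["image"];hsv=cv2.cvtColor(im,cv2.COLOR_RGB2HSV)
m=np.isfinite(z)&(np.hypot(P[...,0]-.65,P[...,1]-.172)<.08)&(hsv[...,0]<22)&(hsv[...,1]>120)&(z>.01)
g=P[m];print(len(g),np.percentile(g,[1,50,99],axis=0).round(4))
E
```

```text
t 4.87 pos [0.6509 0.1724 0.098 ] yaw -6.52 F [ 0.4 -0.2 -3. ] j6 0.34 row [-0.0005 -0.0016  0.0033  0.0023 -0.0005 -0.0003]
798 [[0.6181 0.1125 0.0385]
 [0.6703 0.1558 0.066 ]
 [0.6878 0.2316 0.0986]]
```

View pics/s2.png

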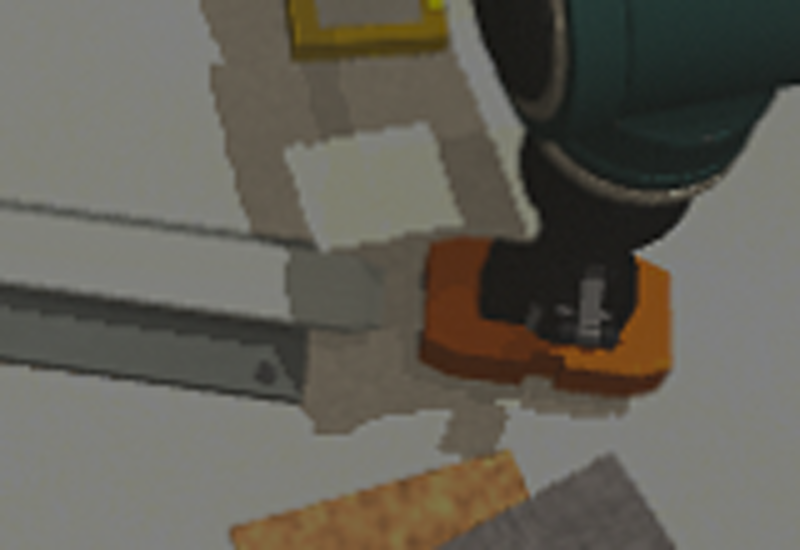

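The scene crop shows the carriage at (545,310), lined up with the flange's tip at (375,300) and about 20 mm short of it. I'll thread it on slowly.

Request:
servo_tool([
  [-0.004,0,0,0,0,0],
  [-0.008,0,0,0,0,0],
  [-0.012,0,0,0,0,0],
  [-0.016,0,0,0,0,0],
  [-0.02,0,0,0,0,0],
  [-0.024,0,0,0,0,0],
  [-0.028,0,0,0,0,0],
  [-0.032,0,0,0,0,0],
  [-0.034,0,0,0,0,0],
  [-0.034,0,0,0,0,0],
])

```text
t: 5.75
eef_pos: [0.6469, 0.1474, 0.095]
tool_rot: [[0.113, 0.994, 0.001], [0.994, -0.113, -0.0], [-0.0, 0.001, -1.0]]
contact_force: [-0.2, -0.7, -3.3]
width: 0.319
gripper_force: 61.2
```

```bash
cat >> h.py <<'E'
def railgo(x,z=.095,yaw=-6.5,off=0.):
    "report TCP in rail frame, row to reach rail x"
    a=np.radians(-96.5);d=np.array([np.cos(a),np.sin(a)]);n=np.array([-d[1],d[0]]);o=np.array([.6242,-.0504])
    s=env.state();p=s["eef_pos"][:2]-o;F=s["contact_force"];R=np.array(s["tool_rot"])
    print("rail x,y %.2f %.2f mm z %.2f"%(p@d*1e3,p@n*1e3,s["eef_pos"][2]*1e3),"F x,y,z",np.round([F[:2]@d,F[:2]@n,F[2]],1),"M",np.round(s["torque"],2),"tilt",np.round(R[2,:2],4))
    go(np.r_[o+x*d+off*n,z],yaw)
E
python3 -c "
from h import *
railgo(-.17)"
```

```text
rail x,y -199.08 0.19 mm z 95.04 F x,y,z [ 0.7 -0.1 -3.3] M [-0.   -0.03 -0.03] tilt [-0.0002  0.0006]
t 5.75 pos [0.6469 0.1474 0.095 ] yaw -6.49 F [-0.2 -0.7 -3.3] j6 0.3 row [-0.0388 -0.0003  0.0001  0.0004  0.0001  0.0002]
```

Request:
servo_tool([
  [-0.003,0,0,0,0,0],
  [-0.006,0,0,0,0,0],
  [-0.009,0,0,0,0,0],
  [-0.012,0,0,0,0,0],
  [-0.015,0,0,0,0,0],
  [-0.018,0,0,0,0,0],
  [-0.021,0,0,0,0,0],
  [-0.024,0,0,0,0,0],
  [-0.024,0,0,0,0,0],
])

```text
t: 6.5
eef_pos: [0.6449, 0.1294, 0.0951]
tool_rot: [[0.113, 0.994, 0.001], [0.994, -0.113, -0.0], [-0.0, 0.001, -1.0]]
contact_force: [0.3, 0.5, -4.5]
width: 0.316
gripper_force: 61.2
```

```bash
python3 -c "
from h import *
railgo(-.14)"
```

```text
rail x,y -181.03 0.23 mm z 95.08 F x,y,z [-0.5  0.3 -4.5] M [-0.03 -0.02  0.  ] tilt [-0.0002  0.0006]
t 6.5 pos [0.6449 0.1294 0.0951] yaw -6.49 F [ 0.3  0.5 -4.5] j6 0.27 row [-0.0547 -0.0003  0.0001  0.0004  0.0001  0.0002]
```

Request:
servo_tool([
  [-0.004,0,0,0,0,0],
  [-0.008,0,0,0,0,0],
  [-0.012,0,0,0,0,0],
  [-0.016,0,0,0,0,0],
  [-0.02,0,0,0,0,0],
  [-0.024,0,0,0,0,0],
  [-0.028,0,0,0,0,0],
  [-0.032,0,0,0,0,0],
  [-0.036,0,0,0,0,0],
])

```text
t: 7.25
eef_pos: [0.6418, 0.1027, 0.0951]
tool_rot: [[0.113, 0.994, 0.001], [0.994, -0.113, -0.0], [-0.0, 0.001, -1.0]]
contact_force: [0.1, -0.3, -3.7]
width: 0.318
gripper_force: 61.2
```

```bash
python3 -c "
from h import *
railgo(-.12)"
```

```text
rail x,y -154.13 0.20 mm z 95.09 F x,y,z [ 0.2  0.1 -3.7] M [ 0.01 -0.01 -0.03] tilt [-0.0002  0.0006]
t 7.25 pos [0.6418 0.1027 0.0951] yaw -6.47 F [ 0.1 -0.3 -3.7] j6 0.23 row [-0.0455 -0.0003  0.0001  0.0004  0.0001  0.0003]
```

Request:
servo_tool([
  [-0.005,0,0,0,0,0],
  [-0.01,0,0,0,0,0],
  [-0.015,0,0,0,0,0],
  [-0.02,0,0,0,0,0],
  [-0.025,0,0,0,0,0],
  [-0.03,0,0,0,0,0],
  [-0.035,0,0,0,0,0],
  [-0.04,0,0,0,0,0],
  [-0.045,0,0,0,0,0],
  [-0.05,0,0,0,0,0],
])

```text
t: 8.08
eef_pos: [0.6376, 0.0654, 0.0951]
tool_rot: [[0.113, 0.994, 0.001], [0.994, -0.113, -0.0], [-0.0, 0.001, -1.0]]
contact_force: [0.6, 0.4, -5.2]
width: 0.315
gripper_force: 61.2
```

```bash
python3 -c "
from h import *
railgo(-.07)"
```

```text
rail x,y -116.56 0.25 mm z 95.09 F x,y,z [-0.5  0.5 -5.2] M [ 0.    0.03 -0.05] tilt [-0.0002  0.0007]
t 8.08 pos [0.6376 0.0654 0.0951] yaw -6.47 F [ 0.6  0.4 -5.2] j6 0.18 row [-0.0621 -0.0004  0.0001  0.0004  0.0001  0.0003]
```

Request:
servo_tool([
  [-0.006,0,0.0003,0,0,0],
  [-0.012,0,0.0003,0,0,0],
  [-0.018,0,0.0003,0,0,0],
  [-0.024,0,0.0003,0,0,0],
  [-0.03,0,0.0003,0,0,0],
  [-0.036,0,0.0003,0,0,0],
  [-0.042,0,0.0003,0,0,0],
  [-0.048,0,0.0003,0,0,0],
  [-0.054,0,0.0003,0,0,0],
  [-0.06,0,0.0003,0,0,0],
])

```text
t: 8.92
eef_pos: [0.6325, 0.0206, 0.0949]
tool_rot: [[0.113, 0.994, 0.001], [0.994, -0.113, -0.0], [-0.0, 0.001, -1.0]]
contact_force: [-0.0, 0.5, -3.7]
width: 0.318
gripper_force: 61.2
```

```bash
python3 -c "
from h import *
railgo(-.05)
P=np.load('top.npy');im=np.load('top_im.npy');hsv=cv2.cvtColor(im,cv2.COLOR_RGB2HSV)
a=np.radians(-96.5);d=np.array([np.cos(a),np.sin(a)]);n=np.array([-d[1],d[0]]);o=np.array([.6242,-.0504])
for nm in('top','scene'):
    P=np.load(nm+'.npy');im=np.load(nm+'_im.npy');hsv=cv2.cvtColor(im,cv2.COLOR_RGB2HSV)
    x=(P[...,:2]-o)@d;y=(P[...,:2]-o)@n
    m=(abs(x)<.2)&(abs(y)<.06)
    for k,h in(('yel',(hsv[...,0]>20)&(hsv[...,0]<35)&(hsv[...,1]>130)),('red',((hsv[...,0]<8)|(hsv[...,0]>172))&(hsv[...,1]>120))):
        q=m&h; print(nm,k,q.sum(),[(round(A*1e3),round(B*1e3),round(C*1e3)) for A,B,C in zip(x[q],y[q],P[...,2][q])][:14])
    q=m&(P[...,2]>.055)&(P[...,2]<.066)&(abs(y)<.02);print('dock x',np.percentile(x[q],[1,50,99]).round(4))
"
```

```text
rail x,y -71.49 0.25 mm z 94.85 F x,y,z [-0.5 -0.1 -3.7] M [-0.07 -0.02 -0.02] tilt [-0.0001  0.0006]
t 8.92 pos [0.6325 0.0206 0.0949] yaw -6.47 F [-0.   0.5 -3.7] j6 0.11 row [-0.0287 -0.0003 -0.0002  0.0004  0.0001  0.0003]
top yel 18 [(84, 48, 53), (98, 49, 33), (73, 35, 62), (76, 37, 57), (122, 50, 25), (74, 34, 57), (77, 34, 56), (80, 33, 60), (83, 34, 60), (138, 48, 28), (141, 48, 30), (74, 31, 55), (77, 31, 57), (80, 31, 56)]
top red 44 [(67, 48, 47), (97, 48, 46), (125, 47, 37), (137, 49, 35), (150, 48, 34), (139, 6, 61), (136, 3, 59), (139, 4, 58), (142, 3, 61), (137, 0, 60), (140, 2, 51), (137, -3, 59), (140, -3, 59), (143, -3, 60)]
dock x [-0.0962  0.1482  0.1658]
scene yel 28 [(81, 30, 60), (80, 27, 55), (76, 29, 61), (74, 28, 59), (83, 33, 61), (81, 32, 61), (78, 31, 59), (76, 30, 58), (74, 30, 57), (83, 34, 58), (81, 34, 58), (78, 33, 58), (75, 34, 59), (73, 33, 60)]
scene red 21 [(154, -50, 42), (151, -51, 42), (149, -51, 42), (146, -50, 39), (137, -10, 61), (139, -7, 60), (136, -8, 60), (133, -7, 63), (138, -4, 62), (135, -4, 61), (134, -7, 57), (138, -2, 60), (135, -2, 60), (137, 1, 59)]
dock x [-0.0836  0.1484  0.1639]
```

The roller is at rail x≈78 and the buffer face at ≈135, so home is near x≈77. The way is free up to about x=15.

Request:
servo_tool([
  [-0.008,0,0,0,0,0],
  [-0.016,0,0,0,0,0],
  [-0.024,0,0,0,0,0],
  [-0.032,0,0,0,0,0],
  [-0.04,0,0,0,0,0],
  [-0.048,0,0,0,0,0],
  [-0.056,0,0,0,0,0],
  [-0.064,0,0,0,0,0],
  [-0.072,0,0,0,0,0],
  [-0.08,0,0,0,0,0],
])

```text
t: 9.75
eef_pos: [0.6258, -0.0392, 0.0949]
tool_rot: [[0.113, 0.994, 0.001], [0.994, -0.113, -0.0], [-0.0, 0.001, -1.0]]
contact_force: [0.2, -0.1, -4.7]
width: 0.32
gripper_force: 61.2
```

```bash
python3 -c "
from h import *
railgo(.03)"
```

```text
rail x,y -11.35 0.28 mm z 94.85 F x,y,z [ 0.1  0.2 -4.7] M [-0.02 -0.02 -0.02] tilt [-0.0001  0.0006]
t 9.75 pos [ 0.6258 -0.0392  0.0949] yaw -6.47 F [ 0.2 -0.1 -4.7] j6 0.01 row [-0.0551 -0.0004 -0.0002  0.0004  0.0001  0.0003]
```

Request:
servo_tool([
  [-0.004,0,0,0,0,0],
  [-0.008,0,0,0,0,0],
  [-0.012,0,0,0,0,0],
  [-0.016,0,0,0,0,0],
  [-0.02,0,0,0,0,0],
  [-0.024,0,0,0,0,0],
  [-0.028,0,0,0,0,0],
  [-0.032,0,0,0,0,0],
  [-0.036,0,0,0,0,0],
  [-0.04,0,0,0,0,0],
])

```text
t: 10.58
eef_pos: [0.6224, -0.0686, 0.0949]
tool_rot: [[0.113, 0.994, 0.001], [0.994, -0.113, -0.0], [0.0, 0.001, -1.0]]
contact_force: [-2.4, 3.5, -3.2]
width: 0.322
gripper_force: 61.5
```

Request:
servo_tool([
  [-0.003,0,0,0,0,0],
  [-0.006,0,0,0,0,0],
  [-0.009,0,0,0,0,0],
  [-0.012,0,0,0,0,0],
  [-0.015,0,0,0,0,0],
])

```text
t: 11.0
eef_pos: [0.6207, -0.079, 0.0945]
tool_rot: [[0.112, 0.994, -0.001], [0.994, -0.112, 0.001], [0.001, -0.001, -1.0]]
contact_force: [-3.6, 6.8, -3.7]
width: 0.318
gripper_force: 61.5
```

```bash
python3 -c "
from h import *
railgo(.03)"
```

```text
rail x,y 28.82 -0.19 mm z 94.55 F x,y,z [-6.3 -4.4 -3.7] M [ 1.44  0.76 -0.04] tilt [ 0.0012 -0.0009]
t 11.0 pos [ 0.6207 -0.079   0.0945] yaw -6.46 F [-3.6  6.8 -3.7] j6 -0.06 row [-0.0016  0.0003 -0.0006 -0.0005 -0.0007  0.0005]
```

Request:
servo_tool([
  [-0.003,0,0,0,0,0],
  [-0.006,0,0,0,0,0],
  [-0.009,0,0,0,0,0],
  [-0.012,0,0,0,0,0],
  [-0.015,0,0,0,0,0],
])

```text
t: 11.42
eef_pos: [0.6192, -0.0904, 0.0943]
tool_rot: [[0.113, 0.994, -0.001], [0.994, -0.113, 0.001], [0.001, -0.002, -1.0]]
contact_force: [-5.5, 4.3, -3.3]
width: 0.321
gripper_force: 61.5
```

Request:
servo_tool([
  [-0.004,0,0,0,0,0],
  [-0.008,0,0,0,0,0],
  [-0.012,0,0,0,0,0],
  [-0.016,0,0,0,0,0],
  [-0.02,0,0,0,0,0],
])

```text
t: 11.83
eef_pos: [0.6175, -0.1053, 0.0944]
tool_rot: [[0.112, 0.994, -0.001], [0.994, -0.112, 0.001], [0.001, -0.002, -1.0]]
contact_force: [-5.1, 4.8, -3.3]
width: 0.315
gripper_force: 61.5
```

```bash
python3 -c "
from h import *
railgo(.065)"
```

```text
rail x,y 55.35 -0.41 mm z 94.35 F x,y,z [-4.2 -5.6 -3.3] M [ 0.99  1.07 -0.  ] tilt [ 0.0007 -0.0015]
t 11.83 pos [ 0.6175 -0.1053  0.0944] yaw -6.46 F [-5.1  4.8 -3.3] j6 -0.1 row [-0.0129  0.0005 -0.0009 -0.001  -0.0005  0.0005]
```

Request:
servo_tool([
  [-0.003,0,0,0,0,0],
  [-0.006,0,0,0,0,0],
  [-0.009,0,0,0,0,0],
  [-0.012,0,0,0,0,0],
])

```text
t: 12.17
eef_pos: [0.6165, -0.1143, 0.0944]
tool_rot: [[0.112, 0.994, -0.001], [0.994, -0.112, 0.001], [0.001, -0.002, -1.0]]
contact_force: [-6.4, 4.6, -4.2]
width: 0.318
gripper_force: 61.5
```

Request:
servo_tool([
  [-0.0015,0,0,0,0,0],
  [-0.003,0,0,0,0,0],
  [-0.0045,0,0,0,0,0],
  [-0.0055,0,0,0,0,0],
])

```text
t: 12.5
eef_pos: [0.616, -0.1184, 0.0943]
tool_rot: [[0.112, 0.994, -0.001], [0.994, -0.112, 0.001], [0.001, -0.002, -1.0]]
contact_force: [-5.5, 4.4, -3.5]
width: 0.315
gripper_force: 61.5
```

```bash
python3 -c "
from h import *
railgo(.075)"
```

```text
rail x,y 68.46 -0.42 mm z 94.35 F x,y,z [-3.7 -6.  -3.5] M [0.97 1.14 0.11] tilt [ 0.0006 -0.0016]
t 12.5 pos [ 0.616  -0.1184  0.0943] yaw -6.46 F [-5.5  4.4 -3.5] j6 -0.12 row [-0.0087  0.0006 -0.0009 -0.001  -0.0004  0.0005]
```

Request:
servo_tool([
  [-0.001,0,0,0,0,0],
  [-0.002,0,0,0,0,0],
  [-0.003,0,0,0,0,0],
  [-0.003,0,0,0,0,0],
])

```text
t: 12.83
eef_pos: [0.6158, -0.1207, 0.0943]
tool_rot: [[0.112, 0.994, -0.002], [0.994, -0.112, 0.0], [0.0, -0.002, -1.0]]
contact_force: [-5.9, 1.8, -2.8]
width: 0.316
gripper_force: 61.5
```

Request:
servo_tool([
  [-0.001,0,0,0,0,0],
  [-0.002,0,0,0,0,0],
  [-0.002,0,0,0,0,0],
])

```text
t: 13.08
eef_pos: [0.6156, -0.1225, 0.0944]
tool_rot: [[0.113, 0.994, -0.001], [0.994, -0.113, 0.0], [-0.0, -0.001, -1.0]]
contact_force: [-5.3, 0.7, -3.6]
width: 0.319
gripper_force: 61.4
```

```bash
python3 -c "
from h import *
railgo(.075)"
```

```text
rail x,y 72.59 -0.35 mm z 94.38 F x,y,z [-0.1 -5.4 -3.6] M [ 0.21  1.09 -0.02] tilt [-0.0001 -0.0014]
t 13.08 pos [ 0.6156 -0.1225  0.0944] yaw -6.47 F [-5.3  0.7 -3.6] j6 -0.12 row [-0.0032  0.0005 -0.0008 -0.0009  0.0001  0.0004]
```

Request:
servo_tool([
  [-0.001,0,0,0,0,0],
  [-0.001,0,0,0,0,0],
  [-0.001,0,0,0,0,0],
])

```text
t: 13.33
eef_pos: [0.6156, -0.1233, 0.0944]
tool_rot: [[0.113, 0.994, -0.001], [0.994, -0.113, -0.0], [-0.0, -0.001, -1.0]]
contact_force: [-5.5, 0.5, -3.4]
width: 0.318
gripper_force: 61.4
```

Request:
servo_tool([
  [-0.001,0,0,0,0,0],
  [-0.001,0,0,0,0,0],
  [-0.001,0,0,0,0,0],
])

```text
t: 13.58
eef_pos: [0.6157, -0.124, 0.0945]
tool_rot: [[0.113, 0.994, -0.001], [0.994, -0.113, -0.0], [-0.0, -0.001, -1.0]]
contact_force: [-5.2, -1.1, -5.4]
width: 0.315
gripper_force: 61.4
```

```bash
python3 -c "
from h import *
railgo(.077)"
```

```text
rail x,y 74.14 -0.11 mm z 94.50 F x,y,z [ 1.7 -5.  -5.4] M [ 0.02  1.07 -0.08] tilt [-0.0003 -0.0007]
t 13.58 pos [ 0.6157 -0.124   0.0945] yaw -6.48 F [-5.2 -1.1 -5.4] j6 -0.13 row [-0.0038  0.0001 -0.0007 -0.0004  0.0002  0.0003]
```

Request:
servo_tool([
  [-0.001,0,0,0,0,0],
  [-0.001,0,0,0,0,0],
  [-0.001,0,0,0,0,0],
])

```text
t: 13.83
eef_pos: [0.6158, -0.1248, 0.0947]
tool_rot: [[0.113, 0.994, -0.0], [0.994, -0.113, -0.0], [-0.0, -0.0, -1.0]]
contact_force: [-4.8, -0.6, -4.6]
width: 0.317
gripper_force: 61.3
```

Request:
servo_tool([
  [-0.001,0,0,0,0,0],
  [-0.001,0,0,0,0,0],
  [-0.001,0,0,0,0,0],
])

```text
t: 14.08
eef_pos: [0.616, -0.1255, 0.0948]
tool_rot: [[0.113, 0.994, 0.001], [0.994, -0.113, -0.0], [-0.0, 0.001, -1.0]]
contact_force: [-3.8, -1.6, -5.5]
width: 0.317
gripper_force: 61.3
```

```bash
python3 -c "
from h import *
railgo(.077)"
```

```text
rail x,y 75.55 0.31 mm z 94.83 F x,y,z [ 2.  -3.6 -5.5] M [-0.2   0.89 -0.16] tilt [-0.0003  0.0006]
t 14.08 pos [ 0.616  -0.1255  0.0948] yaw -6.47 F [-3.8 -1.6 -5.5] j6 -0.13 row [-0.0019 -0.0004 -0.0002  0.0004  0.0002  0.0003]
```

Request:
servo_tool([
  [-0.001,0,0,0,0,0],
  [-0.001,0,0,0,0,0],
  [-0.001,0,0,0,0,0],
])

```text
t: 14.33
eef_pos: [0.616, -0.1262, 0.0949]
tool_rot: [[0.113, 0.994, 0.001], [0.994, -0.113, -0.0], [-0.0, 0.001, -1.0]]
contact_force: [-3.8, -2.0, -5.3]
width: 0.314
gripper_force: 61.4
```

```bash
python3 -c "
from h import *
railgo(.077)"
```

```text
rail x,y 76.25 0.45 mm z 94.95 F x,y,z [ 2.4 -3.6 -5.3] M [-0.22  0.6  -0.15] tilt [-0.0002  0.001 ]
t 14.33 pos [ 0.616  -0.1262  0.0949] yaw -6.47 F [-3.8 -2.  -5.3] j6 -0.13 row [-0.001  -0.0006 -0.0001  0.0006  0.0001  0.0003]
```

Request:
servo_tool([
  [-0.001,0,0,0,0,0],
  [-0.001,0,0,0,0,0],
  [-0.001,0,0,0,0,0],
])

```text
t: 14.58
eef_pos: [0.616, -0.1267, 0.095]
tool_rot: [[0.113, 0.994, 0.001], [0.994, -0.113, 0.0], [0.0, 0.001, -1.0]]
contact_force: [-1.2, 1.6, -4.8]
width: 0.315
gripper_force: 61.5
```

Request:
servo_tool([
  [-0.0008,0,0,0,0,0],
  [-0.0008,0,0,0,0,0],
  [-0.0008,0,0,0,0,0],
])

```text
t: 14.83
eef_pos: [0.6159, -0.1274, 0.095]
tool_rot: [[0.113, 0.994, 0.001], [0.994, -0.113, -0.0], [0.0, 0.001, -1.0]]
contact_force: [0.4, 2.7, -3.2]
width: 0.316
gripper_force: 61.5
```

```bash
python3 -c "
from h import *
railgo(.077)"
```

```text
rail x,y 77.45 0.49 mm z 94.99 F x,y,z [-2.7  0.1 -3.2] M [ 0.48  0.16 -0.09] tilt [0.    0.001]
t 14.83 pos [ 0.6159 -0.1274  0.095 ] yaw -6.47 F [ 0.4  2.7 -3.2] j6 -0.13 row [ 0.0006 -0.0006 -0.      0.0007 -0.      0.0004]
```

Lateral force has gone to about 0 and the axial load is 2.7 N, so the roller has clicked in and the buffer is compressed. I'll ease the carriage down 1 mm and release.

Request:
servo_tool([
  [0,0,0.0006,0,0,0],
  [0,0,0.0012,0,0,0],
  [0,0,0.0012,0,0,0],
])

```text
t: 15.08
eef_pos: [0.6159, -0.1275, 0.0941]
tool_rot: [[0.113, 0.994, 0.001], [0.994, -0.113, -0.0], [-0.0, 0.001, -1.0]]
contact_force: [0.8, 2.7, -2.1]
width: 0.318
gripper_force: 61.7
```

Request:
servo_tool([
  [0,0,0,0,0,0],
  [0,0,0,0,0,0],
  [0,0,0,0,0,0],
  [0,0,0,0,0,0],
  [0,0,0,0,0,0],
  [0,0,0,0,0,0],
], gripper=0.7)

```text
t: 15.58
eef_pos: [0.6158, -0.1275, 0.0941]
tool_rot: [[0.113, 0.994, 0.001], [0.994, -0.113, -0.0], [-0.0, 0.001, -1.0]]
contact_force: [-0.2, 0.0, 0.9]
width: 0.698
gripper_force: 0.0
```

Request:
servo_tool([
  [0,0,-0.015,0,0,0],
  [0,0,-0.04,0,0,0],
  [0,0,-0.08,0,0,0],
  [0,0,-0.13,0,0,0],
  [0,0,-0.18,0,0,0],
  [0,0,-0.22,0,0,0],
  [0,0,-0.22,0,0,0],
])

```text
t: 16.17
eef_pos: [0.6169, -0.1277, 0.2675]
tool_rot: [[0.113, 0.994, 0.01], [0.994, -0.113, -0.003], [-0.001, 0.01, -1.0]]
contact_force: [1.4, -0.7, 0.6]
width: 0.694
gripper_force: 0.0
```

Request:
servo_tool([
  [-0.03,-0.04,0,0,0,0],
  [-0.06,-0.08,0,0,0,0],
  [-0.1,-0.12,0,0,0,0],
  [-0.14,-0.16,0,0,0,0],
  [-0.18,-0.2,0,0,0,0],
  [-0.18,-0.2,0,0,0,0],
  [-0.18,-0.2,0,0,0,0],
])

```text
t: 16.75
eef_pos: [0.4501, -0.2458, 0.26]
tool_rot: [[0.116, 0.993, 0.002], [0.993, -0.116, -0.001], [-0.001, 0.002, -1.0]]
contact_force: [0.6, 0.8, 0.3]
width: 0.7
gripper_force: 0.0
```

```bash
python3 - <<'E'
from fit import *
a=np.radians(-96.5);d=np.array([np.cos(a),np.sin(a)]);n=np.array([-d[1],d[0]]);o=np.array([.6242,-.0504])
ims=[]
for nm,r in(("top",(290,100,400,180)),("scene",(220,220,330,300)),("wrist",None)):
    c=cam(nm);P=cloud(c);z=P[...,2]
    x=(P[...,:2]-o)@d;y=(P[...,:2]-o)@n
    m=np.isfinite(z)&(z>.085)&(z<.12)&(abs(x-.077)<.06)&(abs(y)<.03)
    if m.sum()>20:
        q=np.stack([x[m],y[m]],1)*1e3;print(nm,m.sum(),cv2.minAreaRect(q.astype(np.float32)),np.median(z[m]))
    im=c["image"][...,::-1]
    if r: im=im[r[1]:r[3],r[0]:r[2]]
    ims.append(cv2.resize(im,(400,290)))
cv2.imwrite("pics/end.png",np.vstack([np.hstack(ims[:2]),np.hstack([ims[2],ims[2]*0])]))
E
```

```text
top 256 ((77.10798645019531, -1.0347785949707031), (69.50040435791016, 30.898408889770508), 0.06482011824846268) 0.10088160608672103
scene 344 ((75.76754760742188, 1.3839235305786133), (28.034719467163086, 69.57337188720703), 89.4255142211914) 0.10125457384235931
wrist 3221 ((74.97834014892578, -0.1838855743408203), (29.72925567626953, 70.21849060058594), 89.57048034667969) 0.10215440823474753
```

View pics/end.png

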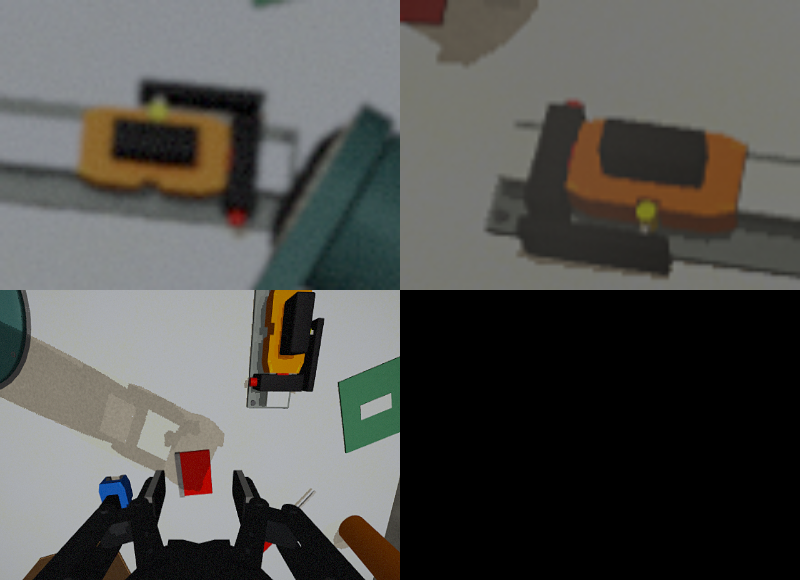

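The views show the carriage against the dock, with the yellow roller in its mid-length notch (top (157,110), scene (646,210)). The gripper is clear of it. Handing in.

```bash
python3 -c "
from h import *
print(order.finish_job())"
```

```text
the job is handed in; nothing more can be done
None
```

The knife carriage is back on its rail, home against the buffer with the roller in its notch; it has been released, the tape and the blade box were left alone, and the job was handed in at about 17 s of the 48 s (verdict not shown).

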